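# Start the toast: crumb tray home, lever down

### The job

There are two slices of bread waiting in the toaster, but its crumb tray was left sticking out after emptying. With the fingertips, push the crumb tray fully home, then press the toaster's lever all the way down so that the bread sinks into the slots, and take the hand away. Do not pick up or shove the toaster, lift the bread, or disturb the other things on the counter.

Things in the scene. Friction and masses are not known exactly. Their poses are not given: they have to be found in the camera images.
- toaster: Two-slot toaster, steel sides, black end caps, 290 long (x) x 176 wide (y) x 190 high, 2 kg, loose on rubber feet: a push of 10 to 20 N slides it. Origin: centre of its underside, on the counter. Its front end (lever, round dial, tray) is a flat upright face 145 mm from the origin towards its -x, which looks roughly towards the robot. Slots run along x at y = +32 and -32.
- crumb_tray (a joint): How far the crumb tray is out, in m: 0 = fully home, 0.12 = its end stop. It slides straight out of the foot of the front end, in the toaster's -x direction, and stays where it is left (about 2 N to move it).
- tray_front (a point): Centre of the outer face of the crumb tray's pull: a black bar 130 wide (toaster y) x 22 high, 8 to 30 mm above the counter, across the front of the thin metal tray. The point is 19 mm above the counter and moves with the tray; with the tray home it still stands 19 mm out from the front end.
- carriage (a joint): How far the lever, with the bread carriage inside, is pressed down, in m: 0 = up, 0.055 = all the way down, on its stop. It moves straight down, needs about 5 N and stays where it is left, with no spring.
- lever_top (a point): Centre of the top of the lever's black paddle, mid front end: 34 deep (toaster x) x 36 wide x 12 thick. 23 mm out from the front end; 150 mm above the counter with the lever up, 95 down. The toaster is 190 high, so a hand straight above the paddle meets the front end: lean it back from the toaster by about 30 degrees, there and at the tray.
- bread_left: Slice of bread, 112 long x 14 thick x 113 high, upright in the toaster's slot at y = +32, loose on the carriage, its top about 30 mm above the toaster. Origin: middle of its lower edge, 105 mm above the counter at first, 50 mm when the lever is down.
- bread_right: The same slice in the slot at y = -32.
- mug: White mug, 82 across, 95 high, handle along its +y. Two of mug, jam jar and pepper mill stand to the left and right of the tray, about 150 mm from its middle line, the third near the robot to one side. Origin: centre of its underside. Leave alone.
- jam_jar: Jam jar with a steel lid, 68 across, 100 high, in one of the same three places. Origin: centre of its underside. Leave alone.
- butter_dish: White covered butter dish, 100 x 175, 85 high, far out to one side. Origin: centre of its underside. Leave alone.
- plate: White plate, 200 across, 20 high, far out to one side. Origin: centre of its underside. Leave alone.
- pepper_mill: Wooden pepper mill, 56 across, 179 high, near the robot to one side (it may change places with the mug or the jar). Origin: centre of its underside. Leave alone.
Mind the look-alikes: they are no part of the job. Leave any green or red look-alike of the bread_left alone.

How it is judged:
By the outcome, as a careful person would: the job done as asked, in the order asked, and still so for the second after the job is handed in, with the robot touching nothing.
It also fails if it takes over 48 s, if anything falls off the work surface, if the arm or the gripper's body presses on something with over 40 N, if the wrist force passes 120 N, or if a joint passes its speed limit or range.

### The arm

A 7-joint arm with a two-finger parallel gripper is mounted at the origin on the work surface. World frame = base frame: x ahead of the robot, y to its left, z up, the work surface at z = 0. Lengths are in m, angles in rad, forces in N, time in s.
With the tool pointing down it reaches from about 0.35 to 0.9 m from the base axis. Payload 8.1 kg.
Tool frame: the origin (TCP) lies at the very end of the fingers, on their centre line; the grasp point (between the pads) lies 19 mm behind it; z points along the fingers, y is the line along which they close (so a half turn about z gives the same grasp; the last joint's range is limited). The gripper opens to 92 mm and grips with 3 to 60 N. Pads are 19 mm wide; open, the fingers measure 130 mm over their backs; the gripper's body (75 mm by 190 mm) begins 47 mm behind the grasp point.
Start: joints at [-1.286, 0.434, 0.025, 1.573, -0.012, 1.134, -0.075], TCP at [0.236, 0.579, 0.227] pointing down, gripper open.
Joint ranges: [-2.62, 2.62], [-0.44, 2.09], [-1.27, 1.32], [0.08, 2.57], [-1.32, 4.46], [0.12, 2], [-2.74, 2.74]. Speed limits (rad/s): [2.22, 2.22, 3.01, 3.01, 3.14, 3.14, 3.14].

### API

Orientations are given as a rotation vector (axis times angle).
In Python, from cell import arm gives the robot as it stands.
- The arm moves only by the tool carry_out, never from a script. Its argument "commands" is a list of rows, each a list of 7 numbers: the opening, from 0 (shut) to 1 (fully open), then the shift along the tool's x, y, z each as a share of 0.025 m, from -1 to 1, then the turn, a rotation vector about the tool's x, y, z each as a share of 0.1 rad, from -1 to 1. A call has 1 to 8 rows; each row shifts and turns the commanded pose from where the row before left it, along the tool's axes as they then stand; what a row does not reach is not made up. A row lasts 1/10 s, in which the tool goes at most 50 mm and 8.59 degrees, less where a joint would pass 70% of its speed; a pose out of reach is approached as far as the arm can. A call with a number of a shift or a turn outside -1 to 1 is refused whole. A call with a gripper value outside its range is refused whole. The fingers move at their own pace and stop on an object; "squeeze" is the grip in N (left out, the last holds). Time passes only in rows, so rows that do not move let the fingers close. It gives the time, the measured TCP pose, the force, the opening and the grip force at its end, in the units of the state.
- arm.observe(): the state, without advancing time (a new reading comes with each control period).
- arm.get_image(name): name is "scene" or "side" or "wrist"; returns a dict with "pixels" (420x560x3 uint8, red, green, blue), "range_z" (420x560 float32, m along the optical axis (not along the pixel's ray), 0 where there is no reading), "mtx" (3x3 intrinsics, pixels), "k1" (the pictures are not rectified: a ray, as slopes to the right and down, at radius r is drawn at 1 + k1 r^2 times it, then the intrinsics apply), "R" (3x3) and "t" (3): a world point X has camera coordinates R X + t; the wrist camera has in their place "tool_from_camera" (4x4, takes a point from camera to tool coordinates, whose origin is the TCP and whose axes are the flange's). Camera axes: x right, y down, z forward; pixel columns grow to the right and rows downward; lengths in m; the calibration is good to about 2 mm. A picture is of the moment at which its call begins: read the wrist's pose just before it.
- arm.sign_off(): hands the job in; it is judged then, once.
The state is a dict: "clock": time; "joints": joint angles; "dq": joint speeds; "joint_efforts": joint torques, N m; "position": TCP position; "ee_rot": TCP orientation; "force": force on the tool from outside, world axes, zero at the start; "ft_torque": the same for the moment, N m; "width": opening from 0.0 (shut) to 1.0 (fully open); "gripper_force": force on a finger pad.
Only numpy, scipy, OpenCV 4.12 (cv2) and the standard library are available. Lean on these libraries where they do the work, as an engineer would, in place of code of your own. Each camera call takes 0.05 s, during which the arm holds its last target. There are 200 camera calls.

## Working session

There is one attempt and no reset: what is moved stays moved. The work goes in short steps, Python scripts to look and compute and a tool call to move; the robot and the scene stay as the last step left them, time stands still between calls to the robot, and variables do not carry over. Pictures are saved under pics/ and viewed, at most 10 in all, crops included, and the job is handed in when it is done.

Besides the shell and the picture viewer there is one more tool, called after "Emit:" by a JSON object that holds its "api" and its "payload", one argument or row to a line. carry_out: Moves the arm, as the interface text tells. Shift numbers are shares of 0.025 m and turn numbers shares of 0.1 rad, none past 1 either way. Its arguments: {"type":"object","properties":{"commands":{"type":"array"},"squeeze":{"type":"number"}},"required":["commands"]}

```bash
ls; mkdir -p pics; cat > h.py <<'E'
import numpy as np, cv2
from cell import arm
from scipy.spatial.transform import Rotation as Ro
def grab(n,f=None):
    im=arm.get_image(n)
    if f: cv2.imwrite('pics/'+f,cv2.cvtColor(im['pixels'],cv2.COLOR_RGB2BGR))
    np.savez('/tmp/'+n+'.npz',**{k:np.array(v) for k,v in im.items()})
    return im
def cloud(im):
    h,w=im['range_z'].shape
    u,v=np.meshgrid(np.arange(w),np.arange(h))
    p=np.stack([u,v],-1).reshape(-1,1,2).astype(np.float64)
    d=np.array([float(im['k1']),0,0,0,0])
    s=cv2.undistortPoints(p,np.array(im['mtx'],float),d).reshape(h,w,2)
    z=im['range_z'][...,None]
    X=np.concatenate([s*z,z],-1)
    R=np.array(im['R']);t=np.array(im['t'])
    W=(X-t)@R
    W[im['range_z']==0]=np.nan
    return W
E
python3 - <<'E'
from h import *
s=arm.observe(); print(s)
for n in('scene','side'):
    im=grab(n,n+'0.png'); print(n,im['k1'],-np.array(im['R']).T@im['t'])
E
```

```text
pics
{'clock': 0.0, 'joints': array([-1.28561928,  0.43522692,  0.02496451,  1.57411855, -0.01159109,
        1.1339701 , -0.07512326]), 'dq': array([ 2.56291196e-04, -2.81432342e-04,  1.88526599e-04, -1.02195157e-03,
        2.71983994e-03, -4.08594891e-05,  4.67304624e-04]), 'joint_efforts': array([ 7.37540031e-04, -6.67849302e+01,  9.85478573e-01, -3.14454246e+01,
       -6.05546334e-02,  4.30577353e-02,  1.70565631e-04]), 'position': array([0.23618927, 0.57809745, 0.22593413]), 'ee_rot': array([-6.05405111e-01, -3.08254651e+00,  2.46634000e-03]), 'force': array([-0.22262678, -0.45015616,  0.08395371]), 'ft_torque': array([ 0.06844655, -0.02662755, -0.04683826]), 'gripper_force': 0.0, 'width': 1.0012871562637493}
scene -0.14316886250285019 [ 0.24148904 -0.23908741  1.35394651]
side -0.17509370674357858 [ 1.03564811 -0.03996719  1.55013107]
```

View pics/scene0.png

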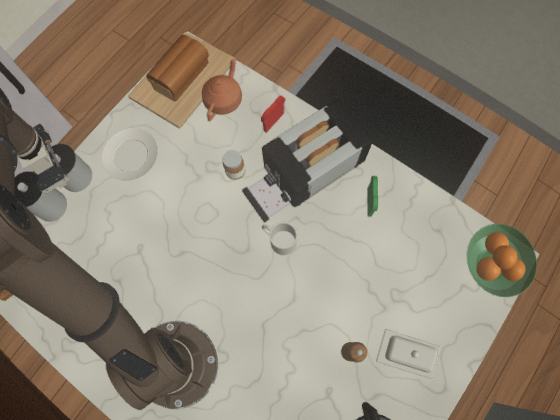

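View pics/side0.png

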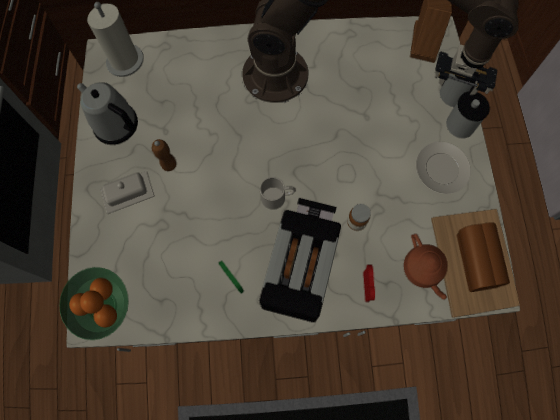

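Scene: the toaster is at (315,155), with two tan slices in its slots at (313,133) and (322,152). The tray sticks out at (268,195), its black pull at (257,205). The mug is at (283,238), the jar at (233,163) and the mill at (357,352). The red look-alike at (273,113) and the green one at (373,195) lie outside the toaster, so they are not the target. In the side view the pull is at (316,206), the lever at (315,212), and the mug and jar stand either side of it.

```bash
python3 - <<'E'
from h import *
for n in('scene','side'):
    im=dict(np.load('/tmp/%s.npz'%n)); W=cloud(im); Z=W[...,2]
    # toaster top: connected comp of height .15-.2 near
    m=((Z>.165)&(Z<.2)).astype(np.uint8)
    k,l,st,c=cv2.connectedComponentsWithStats(m)
    sd=(330,165) if n=='scene' else (310,235)
    for i in range(1,k):
        if st[i,4]>60:
            P=W[l==i]; print(n,'comp',c[i].round(),st[i,4],P.min(0).round(3),P.max(0).round(3))
    best=min((i for i in range(1,k) if st[i,4]>150),key=lambda i:np.hypot(*(c[i]-(315,160) if n=='scene' else c[i]-(302,265))))
    P=W[l==best]; r=cv2.minAreaRect((P[:,:2]*1000).astype(np.float32)); print('rect',r,cv2.boxPoints(r).round(), 'z',np.median(P[:,2]))
    px=dict(scene=[(257,205),(283,238),(233,163),(268,195),(357,352),(281,181)],side=[(316,206),(315,212),(318,211),(275,195),(359,215),(165,160)])[n]
    for u,v in px: print((u,v),W[v,u].round(3),im['pixels'][v,u])
    s=cv2.cvtColor(im['pixels'],cv2.COLOR_RGB2BGR)
    x,y=(260,185) if n=='scene' else (313,218)
    cv2.imwrite('/tmp/c_%s.png'%n,cv2.resize(s[y-40:y+40,x-50:x+50],None,fx=4,fy=4,interpolation=cv2.INTER_CUBIC))
cv2.imwrite('pics/crops.png',np.hstack([cv2.imread('/tmp/c_scene.png'),cv2.imread('/tmp/c_side.png')]))
E
```

```text
scene comp [317. 146.] 4846 [ 0.598 -0.103  0.165] [0.918 0.149 0.2  ]
scene comp [ 27. 188.] 726 [0.094 0.604 0.165] [0.189 0.72  0.2  ]
scene comp [179. 352.] 146 [ 0.046 -0.08   0.166] [0.083 0.042 0.2  ]
rect ((757.650634765625, 23.461715698242188), (179.25015258789062, 289.27349853515625), 71.54031372070312) [[ 592.  -16.]
 [ 866. -107.]
 [ 923.   63.]
 [ 649.  154.]] z 0.18864328673792075
(257, 205) [0.537 0.092 0.029] [69 67 64]
(283, 238) [ 0.503 -0.034  0.004] [188 186 173]
(233, 163) [0.588 0.219 0.098] [170 172 164]
(268, 195) [0.59  0.089 0.01 ] [185 179 175]
(357, 352) [ 0.336 -0.393  0.176] [124 124 116]
(281, 181) [0.618 0.055 0.128] [57 54 52]
side comp [433.  21.] 272 [-0.181  0.538  0.165] [-0.04   0.625  0.2  ]
side comp [114.  40.] 195 [-0.14  -0.626  0.165] [-0.059 -0.522  0.2  ]
side comp [270.  60.] 201 [ 0.046 -0.078  0.165] [0.083 0.041 0.2  ]
side comp [103. 107.] 368 [ 0.11  -0.663  0.165] [ 0.229 -0.528  0.2  ]
side comp [300. 265.] 5084 [ 0.599 -0.103  0.165] [0.921 0.149 0.199]
rect ((758.9219360351562, 23.278564453125), (177.1328125, 289.643310546875), 70.65135192871094) [[ 593.  -12.]
 [ 866. -108.]
 [ 925.   59.]
 [ 652.  155.]] z 0.1892721970995216
(316, 206) [0.542 0.098 0.027] [ 9  9 10]
(315, 212) [0.602 0.082 0.154] [39 38 39]
(318, 211) [0.597 0.092 0.147] [20 19 21]
(275, 195) [ 0.486 -0.034  0.009] [109 105  96]
(359, 215) [0.608 0.223 0.105] [92 92 86]
(165, 160) [ 0.354 -0.395  0.071] [32 21 12]
```

View pics/crops.png

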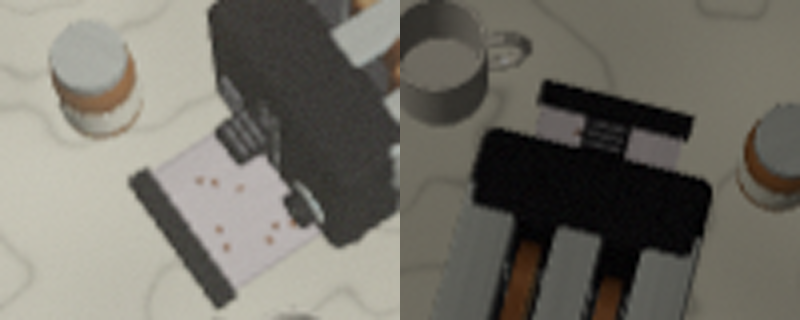

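The crops show the tray out with its black pull, and the lever paddle mid-front with the dial beside it. The mug handle points towards the tray, with the jar on the other side. I'll measure clearances in the toaster's frame next.

```bash
cat >> h.py <<'E'
yaw=np.deg2rad(-18.9); U=np.array([np.cos(yaw),np.sin(yaw)]); N=np.array([-U[1],U[0]])
C=np.array([.7585,.0234]); F=C-.145*U   # front face centre
def tf(W): d=W[...,:2]-F; return np.stack([d@U,d@N,W[...,2]],-1)
E
python3 - <<'E'
from h import *
A=[]
for n in('scene','side'):
    im=dict(np.load('/tmp/%s.npz'%n)); W=cloud(im); T=tf(W); T=T[np.isfinite(T).all(-1)]
    m=(T[:,0]>-.2)&(T[:,0]<.02)&(abs(T[:,1])<.2)
    T=T[m]; A.append(T)
    print(n)
    p=T[(T[:,2]>.02)&(T[:,2]<.045)&(abs(T[:,1])<.066)]; print('pull',np.percentile(p,[2,50,98],axis=0).round(4).tolist(),len(p))
    p=T[(T[:,2]>.14)&(T[:,2]<.16)&(abs(T[:,1])<.03)&(T[:,0]<-.006)]; print('lever',np.percentile(p,[2,50,98],axis=0).round(4).tolist(),len(p))
    f=T[(T[:,2]>.1)&(T[:,2]<.18)&(abs(T[:,1])>.04)&(abs(T[:,0])<.01)]; print('face',np.median(f,0),len(f))
    for s,nm in((1,'jar'),(-1,'mug')):
        for a,b in((.02,.045),(.045,.06),(.06,.075),(.075,.11)):
            p=T[(T[:,2]>a)&(T[:,2]<b)&(s*T[:,1]>.068)&(T[:,0]<-.015)]
            if len(p): i=np.argmin(abs(p[:,1])); print(nm,a,len(p),p.min(0).round(3),p.max(0).round(3),'closest',p[i].round(3))
E
```

```text
scene
pull [[-0.0973, -0.0597, 0.0201], [-0.0835, -0.0001, 0.0283], [-0.0053, 0.0628, 0.0358]] 375
lever [[-0.0383, -0.0158, 0.1432], [-0.0232, 0.0017, 0.1501], [-0.0073, 0.0193, 0.1557]] 133
face [ 0.00144639 -0.04582021  0.1405959 ] 195
jar 0.02 55 [-0.109  0.111  0.02 ] [-0.044  0.144  0.045] closest [-0.074  0.111  0.028]
jar 0.045 42 [-0.109  0.111  0.045] [-0.044  0.156  0.06 ] closest [-0.071  0.111  0.057]
jar 0.06 63 [-0.109  0.11   0.06 ] [-0.043  0.156  0.075] closest [-0.078  0.11   0.062]
jar 0.075 322 [-0.105  0.113  0.075] [-0.046  0.174  0.107] closest [-0.082  0.113  0.078]
mug 0.02 119 [-0.124 -0.188  0.02 ] [-0.046 -0.081  0.045] closest [-0.117 -0.081  0.041]
mug 0.045 63 [-0.124 -0.188  0.045] [-0.047 -0.076  0.06 ] closest [-0.109 -0.076  0.057]
mug 0.06 68 [-0.124 -0.188  0.06 ] [-0.046 -0.079  0.075] closest [-0.115 -0.079  0.065]
mug 0.075 213 [-0.124 -0.188  0.075] [-0.043 -0.085  0.1  ] closest [-0.107 -0.085  0.077]
side
pull [[-0.097, -0.0601, 0.0206], [-0.0851, 0.0017, 0.0292], [-0.0534, 0.0627, 0.0364]] 273
lever [[-0.0377, -0.016, 0.1442], [-0.0228, 0.0014, 0.1508], [-0.0095, 0.018, 0.1563]] 108
face [nan nan nan] 0
jar 0.02 48 [-0.078  0.11   0.02 ] [-0.039  0.175  0.045] closest [-0.069  0.11   0.026]
jar 0.045 36 [-0.08   0.11   0.045] [-0.038  0.178  0.06 ] closest [-0.07   0.11   0.048]
jar 0.06 57 [-0.083  0.111  0.061] [-0.039  0.178  0.075] closest [-0.068  0.111  0.075]
jar 0.075 321 [-0.104  0.112  0.075] [-0.04   0.174  0.11 ] closest [-0.075  0.112  0.077]
mug 0.02 142 [-0.122 -0.187  0.02 ] [-0.042 -0.078  0.045] closest [-0.112 -0.078  0.043]
mug 0.045 74 [-0.123 -0.186  0.045] [-0.043 -0.078  0.06 ] closest [-0.11  -0.078  0.058]
mug 0.06 91 [-0.123 -0.186  0.06 ] [-0.041 -0.079  0.075] closest [-0.112 -0.079  0.064]
mug 0.075 207 [-0.125 -0.189  0.075] [-0.042 -0.085  0.104] closest [-0.109 -0.085  0.075]
  return _methods._mean(a, axis=axis, dtype=dtype,
  ret = um.true_divide(
```

```bash
cat >> h.py <<'E'
from scipy.spatial.transform import Slerp
def pose(t,l,z,lean=0,roll=0):
    R=np.column_stack([np.r_[-U,0],np.r_[N,0],[0,0,-1.]])
    return np.r_[F+t*U+l*N,z], Ro.from_matrix(R)*Ro.from_euler('YX',[-lean,roll],degrees=True)
def plan(n,*a):
    s=arm.observe(); p0=s['position']; r0=Ro.from_rotvec(s['ee_rot']); p1,r1=pose(*a)
    S=Slerp([0,1],Ro.concatenate([r0,r1])); f=np.linspace(0,1,n+1); rows=[]
    for i in range(n):
        ra,rb=S(f[i]),S(f[i+1])
        d=ra.inv().apply((p1-p0)/n)/.025; w=(ra.inv()*rb).as_rotvec()/.1
        rows.append([round(float(x),2) for x in np.r_[d,w]])
    print('now',tf(p0).round(4),'rotleft',((r0.inv()*r1).as_rotvec()*57.3).round(1),'t',round(s['clock'],2),'F',s['force'].round(1))
    for r in rows: print(r)
E
python3 - <<'E'
from h import *
plan(24,-.15,-.002,.22,0,6)
E
```

```text
now [-0.5288  0.3557  0.226 ] rotleft [ 5.9 -0.2 -3.3] t 0.1 F [-0.9 -0.3 -0.4]
[-0.66, -0.56, 0.01, 0.04, -0.0, -0.02]
[-0.66, -0.56, 0.01, 0.04, -0.0, -0.02]
[-0.66, -0.56, 0.02, 0.04, -0.0, -0.02]
[-0.66, -0.56, 0.02, 0.04, -0.0, -0.02]
[-0.66, -0.56, 0.02, 0.04, -0.0, -0.02]
[-0.66, -0.57, 0.02, 0.04, -0.0, -0.02]
[-0.66, -0.57, 0.03, 0.04, -0.0, -0.02]
[-0.66, -0.57, 0.03, 0.04, -0.0, -0.02]
[-0.65, -0.57, 0.03, 0.04, -0.0, -0.02]
[-0.65, -0.57, 0.03, 0.04, -0.0, -0.02]
[-0.65, -0.57, 0.04, 0.04, -0.0, -0.02]
[-0.65, -0.57, 0.04, 0.04, -0.0, -0.02]
[-0.65, -0.58, 0.04, 0.04, -0.0, -0.02]
[-0.65, -0.58, 0.04, 0.04, -0.0, -0.02]
[-0.65, -0.58, 0.05, 0.04, -0.0, -0.02]
[-0.64, -0.58, 0.05, 0.04, -0.0, -0.02]
[-0.64, -0.58, 0.05, 0.04, -0.0, -0.02]
[-0.64, -0.58, 0.05, 0.04, -0.0, -0.02]
[-0.64, -0.58, 0.06, 0.04, -0.0, -0.02]
[-0.64, -0.59, 0.06, 0.04, -0.0, -0.02]
[-0.64, -0.59, 0.06, 0.04, -0.0, -0.02]
[-0.64, -0.59, 0.06, 0.04, -0.0, -0.02]
[-0.63, -0.59, 0.07, 0.04, -0.0, -0.02]
[-0.63, -0.59, 0.07, 0.04, -0.0, -0.02]
```

Emit:
{"api": "carry_out", "payload": {
  "commands": [
    [0,-0.66,-0.56,0.01,0.04,0,-0.02],
    [0,-0.66,-0.56,0.01,0.04,0,-0.02],
    [0,-0.66,-0.56,0.02,0.04,0,-0.02],
    [0,-0.66,-0.56,0.02,0.04,0,-0.02],
    [0,-0.66,-0.56,0.02,0.04,0,-0.02],
    [0,-0.66,-0.57,0.02,0.04,0,-0.02],
    [0,-0.66,-0.57,0.03,0.04,0,-0.02],
    [0,-0.66,-0.57,0.03,0.04,0,-0.02]
  ],
  "squeeze": 10
}}

```text
clock: 0.9
position: [0.3172, 0.4237, 0.224]
ee_rot: [-0.579, -3.081, 0.05]
force: [0.1, 0.3, 0.1]
width: 0.357
gripper_force: 0.0
```

Emit:
{"api": "carry_out", "payload": {
  "commands": [
    [0,-0.65,-0.57,0.03,0.04,0,-0.02],
    [0,-0.65,-0.57,0.03,0.04,0,-0.02],
    [0,-0.65,-0.57,0.04,0.04,0,-0.02],
    [0,-0.65,-0.57,0.04,0.04,0,-0.02],
    [0,-0.65,-0.58,0.04,0.04,0,-0.02],
    [0,-0.65,-0.58,0.04,0.04,0,-0.02],
    [0,-0.65,-0.58,0.05,0.04,0,-0.02],
    [0,-0.64,-0.58,0.05,0.04,0,-0.02]
  ]
}}

```text
clock: 1.7
position: [0.3972, 0.2698, 0.2213]
ee_rot: [-0.553, -3.078, 0.099]
force: [-0.1, -0.0, -0.1]
width: 0.008
gripper_force: 0.0
```

Emit:
{"api": "carry_out", "payload": {
  "commands": [
    [0,-0.64,-0.58,0.05,0.04,0,-0.02],
    [0,-0.64,-0.58,0.05,0.04,0,-0.02],
    [0,-0.64,-0.58,0.06,0.04,0,-0.02],
    [0,-0.64,-0.59,0.06,0.04,0,-0.02],
    [0,-0.64,-0.59,0.06,0.04,0,-0.02],
    [0,-0.64,-0.59,0.06,0.04,0,-0.02],
    [0,-0.63,-0.59,0.07,0.04,0,-0.02],
    [0,-0.63,-0.59,0.07,0.04,0,-0.02]
  ]
}}

```text
clock: 2.5
position: [0.4767, 0.1156, 0.2183]
ee_rot: [-0.527, -3.074, 0.148]
force: [-0.7, -0.6, -0.3]
width: 0.005
gripper_force: 0.0
```

```bash
python3 - <<'E'
from h import *
grab('scene','scene1.png'); plan(10,-.14,-.002,.021,0,6); print(arm.observe()['width'])
E
```

```text
now [-0.1489 -0.0071  0.2184] rotleft [ 0.4 -0.1 -0.8] t 2.55 F [ 2.7 -3.5  1.1]
[-0.04, 0.1, 0.78, 0.01, -0.0, -0.01]
[-0.04, 0.1, 0.78, 0.01, -0.0, -0.01]
[-0.04, 0.1, 0.78, 0.01, -0.0, -0.01]
[-0.04, 0.1, 0.78, 0.01, -0.0, -0.01]
[-0.04, 0.1, 0.78, 0.01, -0.0, -0.01]
[-0.04, 0.1, 0.78, 0.01, -0.0, -0.01]
[-0.04, 0.1, 0.78, 0.01, -0.0, -0.01]
[-0.04, 0.1, 0.78, 0.01, -0.0, -0.01]
[-0.04, 0.1, 0.78, 0.01, -0.0, -0.01]
[-0.04, 0.1, 0.78, 0.01, -0.0, -0.01]
0.0035808337156919595
```

View pics/scene1.png

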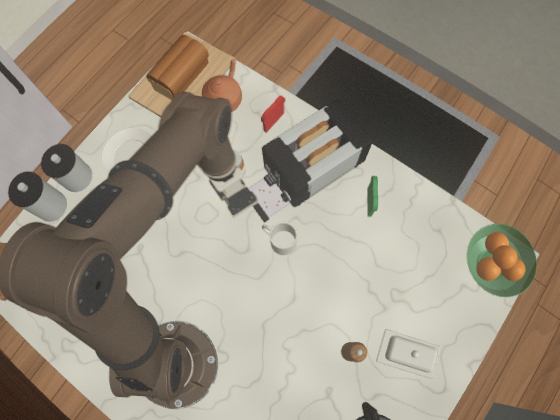

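```bash
python3 - <<'E'
from h import *
im=grab('side'); g=cv2.cvtColor(im['pixels'],cv2.COLOR_RGB2BGR)
im2=grab('scene'); g2=cv2.cvtColor(im2['pixels'],cv2.COLOR_RGB2BGR)
cv2.imwrite('pics/pre.png',np.hstack([cv2.resize(g[120:260,240:400],None,fx=2.5,fy=2.5),cv2.resize(g2[100:240,180:340],None,fx=2.5,fy=2.5)]))
for im in(im,im2):
    T=tf(cloud(im)); m=(T[...,2]>.22)&(T[...,1]>-.15)&(T[...,1]<.35)&(T[...,0]>-.3)
    P=T[m]
    for a in np.arange(-.15,.35,.04):
        p=P[(P[:,1]>a)&(P[:,1]<a+.04)]
        if len(p)>5: print(round(a,2),len(p),np.percentile(p[:,[0,2]],[1,99],axis=0).round(3).tolist())
E
```

```text
-0.15 212 [[-0.297, 0.69], [-0.258, 0.752]]
-0.11 1040 [[-0.287, 0.314], [-0.112, 0.757]]
-0.07 1904 [[-0.296, 0.302], [-0.112, 0.745]]
-0.03 2306 [[-0.27, 0.292], [-0.095, 0.712]]
0.01 1861 [[-0.226, 0.227], [0.112, 0.671]]
0.05 1062 [[-0.194, 0.291], [-0.109, 0.65]]
0.09 94 [[-0.181, 0.31], [-0.111, 0.613]]
-0.15 752 [[-0.3, 0.687], [-0.258, 0.764]]
-0.11 1728 [[-0.299, 0.297], [-0.116, 0.763]]
-0.07 2415 [[-0.294, 0.307], [-0.118, 0.745]]
-0.03 2723 [[-0.261, 0.307], [-0.098, 0.711]]
0.01 837 [[-0.225, 0.221], [0.114, 0.672]]
0.05 347 [[-0.198, 0.296], [-0.126, 0.652]]
```

View pics/pre.png

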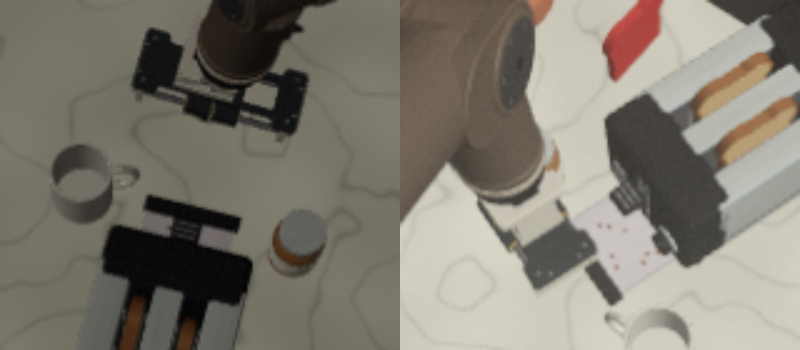

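The pictures show the shut hand high in front of the tray, with the mug on its left, the jar on its right, and the forearm well above both. Next I bring the hand down.

Emit:
{"api": "carry_out", "payload": {
  "commands": [
    [0,-0.04,0.1,0.78,0.01,0,-0.02],
    [0,-0.04,0.1,0.78,0.01,0,-0.02],
    [0,-0.04,0.1,0.78,0.01,0,-0.01],
    [0,-0.04,0.1,0.78,0.01,0,-0.01],
    [0,-0.04,0.1,0.78,0.01,0,-0.01],
    [0,-0.04,0.1,0.78,0.01,0,-0.01]
  ]
}}

```text
clock: 3.25
position: [0.4825, 0.1191, 0.0997]
ee_rot: [-0.513, -3.075, 0.155]
force: [-0.0, 0.7, -0.3]
width: 0.005
gripper_force: 0.0
```

```bash
python3 - <<'E'
from h import *
plan(5,-.13,-.002,.021,0,6)
E
```

```text
now [-0.1471  0.0011  0.0997] rotleft [ 0.2 -0.2 -0. ] t 3.25 F [-0.   0.7 -0.3]
[-0.14, 0.04, 0.63, 0.01, -0.01, -0.0]
[-0.14, 0.04, 0.63, 0.01, -0.01, -0.0]
[-0.14, 0.04, 0.63, 0.01, -0.01, -0.0]
[-0.14, 0.04, 0.63, 0.01, -0.01, -0.0]
[-0.14, 0.04, 0.63, 0.01, -0.01, -0.0]
```

Emit:
{"api": "carry_out", "payload": {
  "commands": [
    [0,-0.14,0.04,0.63,0.01,0,0],
    [0,-0.14,0.04,0.63,0.01,0,0],
    [0,-0.14,0.04,0.63,0.01,0,0],
    [0,-0.14,0.04,0.63,0,0,0],
    [0,-0.14,0.04,0.6,0,0,0],
    [0,0,0,0,0,0,0]
  ]
}}

```text
clock: 3.85
position: [0.4971, 0.1098, 0.0209]
ee_rot: [-0.513, -3.072, 0.162]
force: [0.9, 1.0, 0.7]
width: 0.007
gripper_force: 0.0
```

```bash
python3 - <<'E'
from h import *
plan(6,-.085,-.002,.021,2,6)
E
```

```text
now [-0.1303 -0.0029  0.0209] rotleft [-0.1 -2.3  0.2] t 3.85 F [0.9 1.  0.7]
[-0.3, 0.01, -0.0, -0.0, -0.07, 0.0]
[-0.3, 0.01, -0.0, -0.0, -0.07, 0.0]
[-0.3, 0.01, 0.0, -0.0, -0.07, 0.0]
[-0.3, 0.01, 0.0, -0.0, -0.07, 0.0]
[-0.3, 0.01, 0.0, -0.0, -0.07, 0.0]
[-0.3, 0.01, 0.01, -0.0, -0.07, 0.0]
```

Emit:
{"api": "carry_out", "payload": {
  "commands": [
    [0,-0.3,0.01,0,0,-0.07,0],
    [0,-0.3,0.01,0,0,-0.07,0],
    [0,-0.3,0.01,0,0,-0.07,0],
    [0,-0.3,0.01,0,0,-0.07,0],
    [0,-0.3,0.01,0,0,-0.07,0],
    [0,-0.3,0.01,0,0,-0.07,0]
  ]
}}

```text
clock: 4.45
position: [0.5417, 0.0958, 0.023]
ee_rot: [0.511, 3.074, -0.172]
force: [-2.7, 0.0, -1.1]
width: 0.005
gripper_force: 1.1
```

```bash
python3 - <<'E'
from h import *
plan(7,-.055,-.002,.021,15,6)
E
```

```text
now [-0.0835 -0.0018  0.023 ] rotleft [ -0.  -12.7   1.5] t 4.45 F [-2.7  0.  -1.1]
[-0.16, 0.0, 0.02, -0.0, -0.32, 0.04]
[-0.16, 0.0, 0.02, -0.0, -0.32, 0.04]
[-0.16, 0.0, 0.03, -0.0, -0.32, 0.04]
[-0.16, 0.0, 0.03, -0.0, -0.32, 0.04]
[-0.16, 0.0, 0.04, -0.0, -0.32, 0.04]
[-0.16, 0.0, 0.04, -0.0, -0.32, 0.04]
[-0.16, 0.0, 0.05, -0.0, -0.32, 0.04]
```

Emit:
{"api": "carry_out", "payload": {
  "commands": [
    [0,-0.16,0,0.03,0,-0.32,0.04],
    [0,-0.16,0,0.04,0,-0.32,0.04],
    [0,-0.16,0,0.04,0,-0.32,0.04],
    [0,-0.16,0,0.05,0,-0.32,0.04],
    [0,-0.16,0,0.06,0,-0.32,0.04],
    [0,-0.16,0,0.06,0,-0.32,0.04],
    [0,-0.16,0,0.07,0,-0.32,0.04]
  ]
}}

```text
clock: 5.15
position: [0.5694, 0.086, 0.0184]
ee_rot: [0.497, 2.845, -0.212]
force: [-1.6, 0.8, 2.6]
width: 0.007
gripper_force: 1.1
```

```bash
python3 - <<'E'
from h import *
plan(6,-.038,-.002,.019,24,6)
E
```

```text
now [-0.0542 -0.002   0.0184] rotleft [ 0.  -8.7  0.8] t 5.15 F [-1.6  0.8  2.6]
[-0.11, 0.0, 0.02, 0.0, -0.25, 0.02]
[-0.1, 0.0, 0.03, 0.0, -0.25, 0.02]
[-0.1, 0.0, 0.03, 0.0, -0.25, 0.02]
[-0.1, 0.0, 0.03, 0.0, -0.25, 0.02]
[-0.1, 0.0, 0.04, 0.0, -0.25, 0.02]
[-0.1, 0.0, 0.04, 0.0, -0.25, 0.02]
```

Emit:
{"api": "carry_out", "payload": {
  "commands": [
    [0,-0.1,0,0.03,0,-0.25,0.02],
    [0,-0.1,0,0.03,0,-0.25,0.02],
    [0,-0.1,0,0.03,0,-0.25,0.02],
    [0,-0.1,0,0.03,0,-0.25,0.02],
    [0,-0.1,0,0.04,0,-0.25,0.02],
    [0,-0.1,0,0.04,0,-0.25,0.02]
  ]
}}

```text
clock: 5.75
position: [0.5837, 0.0807, 0.0182]
ee_rot: [0.476, 2.697, -0.237]
force: [-1.2, 1.4, -1.7]
width: 0.002
gripper_force: 1.1
```

```bash
python3 - <<'E'
from h import *
for n in('side',):
    T=tf(cloud(grab(n))); p=T[(T[...,2]>.02)&(T[...,2]<.04)&(abs(T[...,1])<.062)&(abs(T[...,1])>.03)&(T[...,0]<-.005)&(T[...,0]>-.12)]; print(len(p)and np.percentile(p,[2,50,98],axis=0).round(4))
plan(6,-.026,-.002,.019,26,6)
E
```

```text
0
now [-0.0393 -0.0023  0.0178] rotleft [ 0.  -2.1  0.4] t 5.8 F [-0.8  0.3 -1.1]
[-0.08, 0.0, 0.03, 0.0, -0.06, 0.01]
[-0.08, 0.0, 0.03, 0.0, -0.06, 0.01]
[-0.08, 0.0, 0.03, 0.0, -0.06, 0.01]
[-0.08, 0.0, 0.03, 0.0, -0.06, 0.01]
[-0.08, 0.0, 0.03, 0.0, -0.06, 0.01]
[-0.08, 0.0, 0.03, 0.0, -0.06, 0.01]
```

Emit:
{"api": "carry_out", "payload": {
  "commands": [
    [0,-0.08,0,0.03,0,-0.06,0.01],
    [0,-0.08,0,0.03,0,-0.06,0.01],
    [0,-0.08,0,0.03,0,-0.06,0.01],
    [0,-0.08,0,0.03,0,-0.06,0.01]
  ]
}}

```text
clock: 6.2
position: [0.5917, 0.0772, 0.0189]
ee_rot: [0.477, 2.673, -0.24]
force: [-1.0, 1.8, -1.2]
width: 0.005
gripper_force: 1.0
```

Emit:
{"api": "carry_out", "payload": {
  "commands": [
    [0,-0.06,0,0.03,0,0,0],
    [0,-0.06,0,0.03,0,0,0]
  ]
}}

```text
clock: 6.4
position: [0.5933, 0.0765, 0.0183]
ee_rot: [0.476, 2.676, -0.24]
force: [-14.0, 8.2, 8.3]
width: 0.0
gripper_force: 8.0
```

```bash
python3 - <<'E'
from h import *
plan(6,-.026,-.002,.019,26,6)
im=grab('side'); g=cv2.cvtColor(im['pixels'],cv2.COLOR_RGB2BGR); im2=grab('scene'); g2=cv2.cvtColor(im2['pixels'],cv2.COLOR_RGB2BGR)
cv2.imwrite('pics/push.png',np.hstack([cv2.resize(g[140:280,240:400],None,fx=2.5,fy=2.5),cv2.resize(g2[100:240,180:340],None,fx=2.5,fy=2.5)]))
E
```

```text
now [-0.0285 -0.0032  0.0183] rotleft [-0.  -0.9  0.2] t 6.4 F [-14.    8.2   8.3]
[-0.02, 0.01, 0.0, -0.0, -0.03, 0.0]
[-0.02, 0.01, 0.0, -0.0, -0.03, 0.0]
[-0.02, 0.01, 0.0, -0.0, -0.03, 0.0]
[-0.02, 0.01, 0.0, -0.0, -0.03, 0.0]
[-0.02, 0.01, 0.0, -0.0, -0.03, 0.0]
[-0.02, 0.01, 0.0, -0.0, -0.03, 0.0]
```

View pics/push.png

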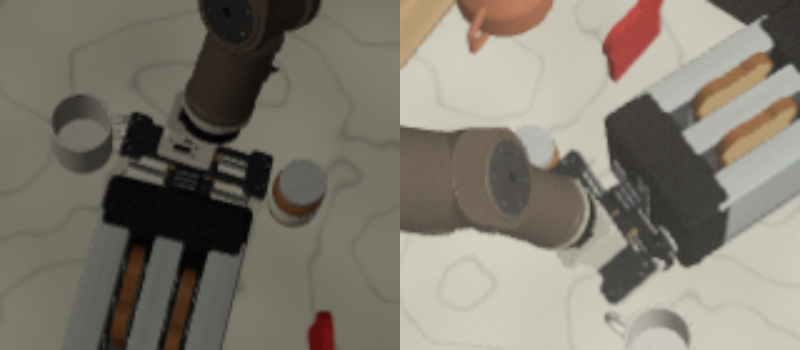

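The tray has hit its stop: the force jumped at t = -0.0285, where the pull should be when home. The pictures show the hand between the mug and the jar, touching neither, and the tray in. I'll ease off and back out along the fingers.

Emit:
{"api": "carry_out", "payload": {
  "commands": [
    [0,0.12,0,0,0,0,0],
    [0,0.05,0,-0.1,0,0,0],
    [0,0,0,-0.4,0,0,0],
    [0,0,0,-0.6,0,0,0],
    [0,0,0,-0.8,0,0,0],
    [0,0,0,-0.8,0,0,0],
    [0,0,0,-0.8,0,0,0],
    [0,0,0,-0.8,0,0,0]
  ]
}}

```text
clock: 7.3
position: [0.551, 0.1028, 0.1154]
ee_rot: [0.478, 2.673, -0.239]
force: [0.3, -0.2, 0.2]
width: 0.002
gripper_force: 0.0
```

Emit:
{"api": "carry_out", "payload": {
  "commands": [
    [0,0,0,-0.9,0,0,0],
    [0,0,0,-0.9,0,0,0],
    [0,0,0,-0.9,0,0,0],
    [0,0,0,-0.9,0,0,0],
    [0,0,0,-0.5,0,0,0],
    [0,0,0,0,0,0,0]
  ]
}}

```text
clock: 7.9
position: [0.514, 0.1279, 0.2077]
ee_rot: [0.476, 2.673, -0.234]
force: [0.3, 1.0, -0.5]
width: 0.004
gripper_force: 0.0
```

```bash
python3 - <<'E'
from h import *
for n in('scene','side'):
    T=tf(cloud(grab(n))); z=T[...,2]
    p=T[(z>.018)&(z<.04)&(abs(T[...,1])<.062)&(T[...,0]<-.003)&(T[...,0]>-.12)]; print(n,'pull',len(p) and np.percentile(p,[5,50,95],axis=0).round(4).tolist())
    p=T[(z>.14)&(z<.16)&(abs(T[...,1])<.03)&(T[...,0]<-.006)&(T[...,0]>-.06)]; print('lever',len(p) and np.percentile(p,[2,50,98],axis=0).round(4).tolist())
    W=cloud(dict(np.load('/tmp/%s.npz'%n)));m=((W[...,2]>.165)&(W[...,2]<.2)&(T[...,0]>-.05)&(T[...,0]<.35)&(abs(T[...,1])<.15))
    r=cv2.minAreaRect((W[m][:,:2]*1000).astype(np.float32)); print(r)
plan(8,-.025,0,.175,30,0)
E
```

```text
scene pull [[-0.0176, -0.0573, 0.0211], [-0.0123, -0.0148, 0.0292], [-0.0041, 0.0227, 0.0348]]
lever [[-0.0382, -0.0152, 0.1447], [-0.0232, 0.0016, 0.1496], [-0.0071, 0.0193, 0.1552]]
((757.4830322265625, 23.381378173828125), (178.20712280273438, 288.632080078125), 71.47599029541016)
side pull 0
lever [[-0.0377, -0.016, 0.1439], [-0.0237, 0.0014, 0.1502], [-0.009, 0.018, 0.1559]]
((759.2159423828125, 23.306976318359375), (177.5697479248047, 289.4585876464844), 70.52842712402344)
now [-0.1201  0.0188  0.2062] rotleft [-5.9 -4.9  0.3] t 8.0 F [ 0.5  0.4 -0.1]
[-0.36, -0.06, 0.35, -0.13, -0.11, 0.01]
[-0.36, -0.06, 0.35, -0.13, -0.11, 0.01]
[-0.36, -0.07, 0.36, -0.13, -0.11, 0.01]
[-0.35, -0.07, 0.36, -0.13, -0.11, 0.01]
[-0.35, -0.08, 0.36, -0.13, -0.11, 0.01]
[-0.35, -0.08, 0.37, -0.13, -0.11, 0.01]
[-0.34, -0.08, 0.37, -0.13, -0.11, 0.01]
[-0.34, -0.09, 0.37, -0.13, -0.11, 0.01]
```

The tray is home, with its pull face about 18–19 mm out, and the toaster has not moved. Now the lever.

Emit:
{"api": "carry_out", "payload": {
  "commands": [
    [0,-0.36,-0.06,0.34,-0.13,-0.11,0.01],
    [0,-0.36,-0.06,0.34,-0.13,-0.11,0.01],
    [0,-0.36,-0.07,0.35,-0.13,-0.11,0.01],
    [0,-0.35,-0.07,0.35,-0.13,-0.11,0.01],
    [0,-0.35,-0.08,0.35,-0.13,-0.11,0.01],
    [0,-0.35,-0.08,0.36,-0.13,-0.11,0.01],
    [0,-0.33,-0.08,0.36,-0.13,-0.11,0.01],
    [0,-0.32,-0.09,0.36,-0.13,-0.11,0.01]
  ]
}}

```text
clock: 8.8
position: [0.5964, 0.0774, 0.1754]
ee_rot: [0.435, 2.583, -0.118]
force: [0.1, 0.1, 0.0]
width: 0.012
gripper_force: 0.0
```

```bash
python3 - <<'E'
from h import *
plan(8,-.027,0,.105,30,0)
E
```

```text
now [-0.0258 -0.0014  0.1754] rotleft [-0.1  0.2 -0.2] t 8.8 F [0.1 0.1 0. ]
[0.18, 0.01, 0.3, -0.0, 0.0, -0.0]
[0.18, 0.01, 0.3, -0.0, 0.0, -0.0]
[0.18, 0.01, 0.3, -0.0, 0.0, -0.0]
[0.18, 0.01, 0.3, -0.0, 0.0, -0.0]
[0.18, 0.01, 0.3, -0.0, 0.0, -0.0]
[0.18, 0.01, 0.3, -0.0, 0.0, -0.0]
[0.18, 0.01, 0.3, -0.0, 0.0, -0.0]
[0.18, 0.01, 0.3, -0.0, 0.0, -0.0]
```

Emit:
{"api": "carry_out", "payload": {
  "commands": [
    [0,0.14,0,0.33,0,0,0],
    [0,0.14,0,0.33,0,0,0],
    [0,0.16,0,0.31,0,0,0],
    [0,0.16,0,0.31,0,0,0],
    [0,0.17,0,0.3,0,0,0]
  ]
}}

```text
clock: 9.3
position: [0.5986, 0.0774, 0.1313]
ee_rot: [0.434, 2.584, -0.118]
force: [-4.7, -1.6, 5.6]
width: 0.0
gripper_force: 2.7
```

```bash
python3 - <<'E'
from h import *
plan(4,-.022,0,.104,30,0)
E
```

```text
now [-0.0238 -0.0007  0.1313] rotleft [-0.1  0.1 -0.2] t 9.3 F [-4.7 -1.6  5.6]
[0.12, 0.01, 0.25, -0.01, 0.01, -0.01]
[0.12, 0.01, 0.25, -0.01, 0.01, -0.01]
[0.12, 0.01, 0.25, -0.01, 0.01, -0.01]
[0.12, 0.01, 0.25, -0.01, 0.01, -0.01]
```

Emit:
{"api": "carry_out", "payload": {
  "commands": [
    [0,0.15,0,0.23,0,0,0],
    [0,0.14,0,0.24,0,0,0],
    [0,0.14,0,0.24,0,0,0],
    [0,0.1,0,0.17,0,0,0]
  ]
}}

```text
clock: 9.7
position: [0.5985, 0.0775, 0.106]
ee_rot: [0.435, 2.584, -0.118]
force: [-2.8, -2.3, 4.9]
width: 0.007
gripper_force: 2.6
```

Emit:
{"api": "carry_out", "payload": {
  "commands": [
    [0,0.05,0,0.08,0,0,0],
    [0,0.05,0,0.08,0,0,0]
  ]
}}

```text
clock: 9.9
position: [0.5986, 0.0776, 0.1018]
ee_rot: [0.435, 2.583, -0.117]
force: [-3.5, -2.3, 4.2]
width: 0.005
gripper_force: 2.5
```

```bash
python3 - <<'E'
from h import *
plan(2,-.024,0,.098,30,0)
E
```

```text
now [-0.0239 -0.0006  0.1018] rotleft [-0.1  0.2 -0.2] t 9.9 F [-3.5 -2.3  4.2]
[0.04, 0.01, 0.06, -0.01, 0.02, -0.02]
[0.04, 0.01, 0.06, -0.01, 0.02, -0.02]
```

Emit:
{"api": "carry_out", "payload": {
  "commands": [
    [0,0.04,0,0.06,0,0,0],
    [0,0.03,0,0.05,0,0,0]
  ]
}}

```text
clock: 10.1
position: [0.5987, 0.0775, 0.099]
ee_rot: [0.435, 2.583, -0.116]
force: [-12.2, -2.5, 21.0]
width: 0.003
gripper_force: 10.2
```

Emit:
{"api": "carry_out", "payload": {
  "commands": [
    [0,0.03,0,0.05,0,0,0]
  ]
}}

```text
clock: 10.2
position: [0.5989, 0.0775, 0.0983]
ee_rot: [0.436, 2.582, -0.116]
force: [-22.0, 0.2, 42.2]
width: 0.006
gripper_force: 20.7
```

The lever is on its stop. I'll take the hand away.

Emit:
{"api": "carry_out", "payload": {
  "commands": [
    [0,-0.03,0,-0.08,0,0,0],
    [0,-0.06,0,-0.12,0,0,0],
    [0,-0.1,0,-0.2,0,0,0],
    [0,0,0,-0.5,0,0,0],
    [0,0,0,-0.8,0,0,0],
    [0,0,0,-0.9,0,0,0],
    [0,0,0,-0.9,0,0,0],
    [0,0,0,-0.9,0,0,0]
  ]
}}

```text
clock: 11.0
position: [0.5501, 0.0949, 0.1957]
ee_rot: [0.434, 2.583, -0.115]
force: [-0.0, 0.4, 1.1]
width: 0.004
gripper_force: 0.0
```

Emit:
{"api": "carry_out", "payload": {
  "commands": [
    [0,0,0,-0.9,0,0,0],
    [0,0,0,-0.9,0,0,0],
    [0,0,0,-0.9,0,0,0],
    [0,0.4,0,-0.9,0,0,0],
    [0,0.4,0,-0.6,0,0,0],
    [0,0,0,0,0,0,0]
  ]
}}

```text
clock: 11.6
position: [0.4834, 0.1193, 0.2763]
ee_rot: [0.431, 2.584, -0.11]
force: [0.2, 0.0, 0.1]
width: 0.003
gripper_force: 0.0
```

```bash
python3 - <<'E'
from h import *
G=[]
for n in('scene','side'):
    im=grab(n); W=cloud(im); T=tf(W); z=T[...,2]
    p=T[(z>.018)&(z<.04)&(abs(T[...,1])<.062)&(T[...,0]<-.003)&(T[...,0]>-.12)]; print(n,'pull',len(p) and np.percentile(p,[5,50,95],axis=0).round(4).tolist())
    p=T[(z>.07)&(z<.16)&(abs(T[...,1])<.015)&(T[...,0]<-.012)&(T[...,0]>-.035)]; print('lever',len(p) and np.percentile(p,[2,50,98],axis=0).round(4).tolist())
    m=((z>.165)&(z<.2)&(T[...,0]>-.05)&(T[...,0]<.35)&(abs(T[...,1])<.15))
    print(cv2.minAreaRect((W[m][:,:2]*1000).astype(np.float32)))
    g=cv2.cvtColor(im['pixels'],cv2.COLOR_RGB2BGR); c=g[90:250,200:380] if n=='scene' else g[160:320,220:400]
    G.append(cv2.resize(c,None,fx=2.2,fy=2.2))
    for s,nm in((1,'jar'),(-1,'mug')):
        p=T[(z>.085)&(z<.11)&(s*T[...,1]>.1)&(s*T[...,1]<.2)&(T[...,0]<-.015)&(T[...,0]>-.2)]; print(nm,p.min(0).round(3),p.max(0).round(3))
cv2.imwrite('pics/end.png',np.hstack(G)); print(arm.observe()['position'],arm.observe()['force'])
E
```

```text
scene pull [[-0.0179, -0.0594, 0.0234], [-0.0121, -0.0163, 0.029], [-0.0044, 0.0564, 0.0341]]
lever [[-0.0345, -0.0134, 0.089], [-0.0237, -0.0004, 0.0953], [-0.0124, 0.0145, 0.1008]]
((757.9450073242188, 23.850738525390625), (178.5172119140625, 290.22442626953125), 71.43624877929688)
jar [-0.105  0.111  0.085] [-0.046  0.173  0.107]
mug [-0.124 -0.188  0.085] [-0.044 -0.105  0.102]
side pull 0
lever [[-0.0342, -0.0136, 0.0902], [-0.0313, 0.0, 0.0957], [-0.026, 0.0133, 0.1018]]
((759.186767578125, 23.496444702148438), (176.91641235351562, 290.1364440917969), 70.66310119628906)
jar [-0.105  0.115  0.085] [-0.044  0.174  0.11 ]
mug [-0.126 -0.19   0.085] [-0.042 -0.106  0.102]
[0.48429019 0.11803824 0.27559467] [-0.11301212  0.43673218 -0.00688017]
```

View pics/end.png

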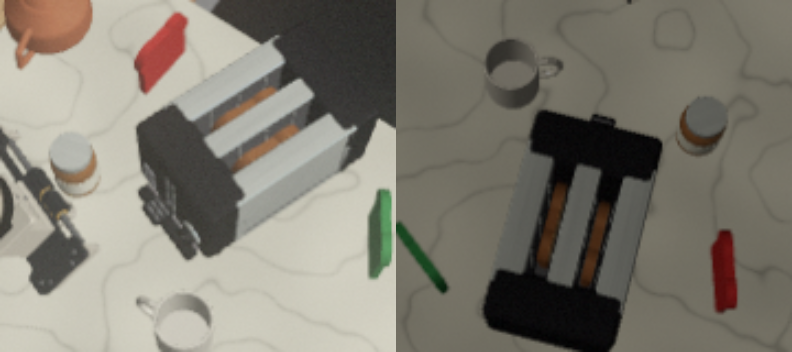

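The tray is home, the lever top is at 95 mm, and both slices have sunk into the slots. The toaster, mug and jar have not moved and the hand is clear, so I'm handing it in.

```bash
python3 -c "
from cell import arm
print(arm.sign_off())"
```

```text
the job is handed in; nothing more can be done
None
```

The crumb tray is fully home, the lever is down on its stop with both slices sunk into the slots, the hand is clear, and the job is handed in at about 12 s on the clock, with no verdict returned.

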